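# Lock the turntable drive's cover, square up its spindle and hold the collar on the flats

### The arm

A 7-joint arm with a two-finger parallel gripper is mounted at the origin on the work surface. World frame = base frame: x ahead of the robot, y to its left, z up, the work surface at z = 0. Lengths are in m, angles in rad, forces in N, time in s.
With the tool pointing down it reaches from about 0.425 to 0.875 m from the base axis. Payload 4.7 kg.
Tool frame: the origin (TCP) lies at the very end of the fingers, on their centre line; the grasp point (between the pads) lies 19 mm behind it; z points along the fingers, y is the line along which they close (so a half turn about z gives the same grasp; the last joint's range is limited). The gripper opens to 87 mm and grips with 3 to 60 N. Pads are 19 mm wide; open, the fingers measure 117 mm over their backs; the gripper's body (75 mm by 190 mm) begins 51 mm behind the grasp point.
Start: joints at [-1.191, 0.321, -0.07, 1.45, 0.023, 1.371, -0.057], TCP at [0.233, 0.607, 0.223] pointing down, gripper open.
Joint ranges: [-2.86, 2.86], [-0.3, 2.09], [-1.38, 1.24], [0.06, 2.45], [-1.56, 4.7], [0.09, 2.05], [-2.69, 2.69]. Speed limits (rad/s): [2.57, 2.57, 3.14, 3.14, 3.14, 3.14, 3.14].

### API

Orientations are given as a rotation vector (axis times angle).
In Python, from bench import ctrl gives the robot as it stands.
- The arm moves only by the shell command python3 -m jog 'ROWS' [FORCE]. ROWS is JSON, a list that holds one entry, the list of rows, each a list of 7 numbers: the shift along the tool's x, y, z in mm, then the turn, a rotation vector about the tool's x, y, z in degrees, then the finger opening in mm, from 0 to 87. A call has 1 to 10 rows; each row is the pose to reach, as a shift and turn from the pose commanded when the call began, along the tool's axes at that moment; what a row does not reach only later rows make up. A row lasts 1/10 s, in which the tool goes at most 50 mm and 8.59 degrees, less where a joint would pass 70% of its speed; a pose out of reach is approached as far as the arm can. A call with a gripper value outside its range is refused whole. The fingers move at their own pace and stop on an object; FORCE is the grip in N (left out, the last holds). Time passes only in rows, so rows that repeat a pose let the fingers close. It gives the time, the measured TCP pose, the force, the opening and the grip force at its end, in the units of the state.
- ctrl.get_state(): the state, without advancing time (a new reading comes with each control period).
- ctrl.get_image(name): name is "scene" or "top"; returns a dict with "image" (480x640x3 uint8, red, green, blue), "depth" (480x640 float32, m along the optical axis (not along the pixel's ray), 0 where there is no reading), "fov_y" (degrees; the focal length in pixels is half the picture's height over the tangent of half this angle, whatever the lens; pixels are square), "cx", "cy" (the principal point, pixels), "rvec" (rotation vector, rad) and "tvec" (3), from world to camera coordinates, as OpenCV has them. Camera axes: x right, y down, z forward; pixel columns grow to the right and rows downward; lengths in m; the calibration is good to about 2 mm. A picture is of the moment at which its call begins.
- ctrl.close_job(): hands the job in; it is judged then, once.
The state is a dict: "time": time; "joint_positions": joint angles; "qd": joint speeds; "joint_torque": joint torques, N m; "position": TCP position; "tool_rot": TCP orientation; "ft_force": force on the tool from outside, world axes, zero at the start; "torque": the same for the moment, N m; "grip_width": opening from 0.0 (shut) to 1.0 (fully open); "grip_force": force on a finger pad.
Only numpy, scipy, OpenCV 4.12 (cv2) and the standard library are available. Lean on these libraries where they do the work, as an engineer would, in place of code of your own. Each camera call takes 0.05 s, during which the arm holds its last target. There are 200 camera calls.

### The job

On the turntable drive, turn the turnbutton across the edge of the closed belt cover to lock it. Then feel with the fingers for the two flats on the steel spindle and turn the spindle until the flats face the drive's left and right short ends; only then slip the loose aluminium collar over the flats, its two long faces (the ones with the set screws) towards those short ends. Finish holding it: keep the collar gripped level with its top flush with the spindle's tip, hanging clear of the drive below, do not let go, and leave everything else on the desk where it is.

Things in the scene. Friction and masses are not known exactly. Their poses are not given: they have to be found in the camera images.
- drive: Grey box, drives a display turntable, fixed to the desk: 170 mm (x) by 230 mm (y), flat top at 60 mm. Origin: centre of its underside; x points away from its long front face, y to its left short end, z up; yawed up to 0.3 rad. On its left half the spindle, on its right half the white belt cover (127 x 100 mm, top at 64 mm), the turnbutton in front of the cover.
- spindle_top (a point): Centre of the upright steel spindle's tip, 116 mm above the desk; axes are the drive's and do NOT turn with the spindle. The spindle is a 24 mm round bar with two parallel flats 16 mm apart over its whole 48 mm height (each flat 18 mm wide; the top 3 mm tapered by 1.75 mm a side). Pads closed across it at angle d from the flats read 16 cos d + 17.9 sin d mm; 24 mm for d above 0.84 rad.
- spindle_foot (a point): Foot of the spindle, 68 mm above the desk, on a bearing boss 48 mm wide. Axes as the drive's. The spindle turns about the vertical with friction 0.12 N m: a 3 N grip does not turn it, 30 N or more on the flats does; it stays where left. At the start its flats are turned 0.4 to 1.25 rad counter-clockwise (from above) from facing the drive's +y and -y; square within 0.15 rad is right.
- turnbutton_grip (a point): On the turnbutton's pivot axis, 91 mm above the desk, at the top of its rib. The turnbutton: a steel bar 52 x 14 mm, 6 mm thick (top at 72 mm), carrying an upright rib 38 mm long, 10 mm wide, top at 91 mm. The frame turns with it: y along bar and rib, so pinch the rib along x.
- turnbutton (a joint): Turn of the turnbutton, rad, counter-clockwise from above: 0 = bar along the cover's edge (open), 1.57 = squarely across the edge (stop); above 1.25 locks the cover. Starts at 0.1 to 0.4. Light friction (0.06 N m); it stays where it is left.
- cover (a joint): Opening of the belt cover, rad: 0 = closed, as at the start; hinged at its far edge, it must stay closed.
- collar: Loose oblong aluminium collar, 52 (x) by 38 (y) by 24 mm high, flat on the desk, 0.1 kg. Origin: centre of its underside. Upright through hole 26.5 (x) by 18.5 mm (y), 2 mm chamfer: goes over the spindle with 1.25 mm to spare a side, either half turn alike, its long faces parallel to the flats. Set-screw heads in the middle of the long faces (+y, -y); grip it along x, across its 52 mm.
- figure_a: Small white ceramic figurine, 40 mm wide, 55 mm tall, loose; leave alone. Origin: centre of its foot.
- figure_b: Small white ceramic figurine, 40 mm wide, 50 mm tall, loose; leave alone. Origin: centre of its foot.
- figure_c: Small white ceramic figurine, 40 mm wide, 58 mm tall, loose; leave alone. Origin: centre of its foot.
- mouse: Computer mouse, 100 x 58 x 34 mm, loose; leave alone.
- jar: White jar with a blue cap, 56 mm wide, 75 mm tall, loose; leave alone.
- phone: Phone lying flat, 145 x 71 x 8 mm, loose; leave alone.
- screwdriver: Screwdriver, 170 mm long, lying along its x, loose; leave alone.
Things that resemble listed ones, but are neither listed nor needed, are in the scene too. Of the things that look like the collar, the smaller one is meant.

How it is judged:
On the way, in this order (a step that is already met when the one before it is completed fails the run):
1. the turnbutton lies across the edge of the closed cover (value of joint turnbutton above 1.25 rad and value of joint cover below 0.05 rad), for 0.2 s.
2. the spindle's flats face the drive's left and right ends, the collar not yet on it (all of step 1 and y of spindle_c0 in the frame of spindle_top between -0.00157 and 0.00157 m and horizontal distance between collar and spindle_top above 0.06 m), for 0.2 s.
At the end, for the whole second after the job is handed in: Collar round the spindle (within 4 mm), level within 0.1 rad, top within 5 mm of the spindle tip, collar and flats square to the drive within 0.15 rad, gripped with over 3 N, at rest; turnbutton beyond 1.25 rad, cover shut (all of step 1 and z of collar in the frame of spindle_top between -0.029 and -0.019 m and horizontal distance between collar and spindle_top below 0.004 m and angle between the x axis of collar and the x axis of drive, either way round below 0.15 rad and angle between collar's own z axis and vertical below 0.1 rad and y of spindle_c0 in the frame of spindle_top between -0.00157 and 0.00157 m and contact force between the fingers and collar above 3 N and linear speed of collar below 0.02 m/s); the arm keeps its last pose, push and grip.
It fails at once if another thing on the desk was pushed more than 20 mm or knocked over (distance of any of figure_a, figure_b, figure_c, mouse, jar, phone, screwdriver from where it was at the start of the episode above 0.02 m or angle between any of figure_a, figure_b, figure_c, mouse, jar, phone's own z axis and vertical above 0.6 rad).
It also fails if it takes over 72 s, if anything falls off the work surface, if the arm or the gripper's body presses on something with over 40 N, if the wrist force passes 120 N, or if a joint passes its speed limit or range.

## Working session

There is one attempt and no reset: what is moved stays moved. The work goes in short steps, Python scripts to look and compute and a shell command to move; the robot and the scene stay as the last step left them, time stands still between calls to the robot, and variables do not carry over. Pictures are saved under pics/ and viewed, at most 10 in all, crops included, and the job is handed in when it is done.

```bash
ls; mkdir -p pics; cat > h.py <<'E'
import numpy as np, cv2
from scipy.spatial.transform import Rotation as R
from bench import ctrl
def grab(n):
    d=ctrl.get_image(n); d['n']=n; np.savez('/tmp/%s.npz'%n,**d); return d
def load(n): 
    z=np.load('/tmp/%s.npz'%n); return {k:z[k] for k in z}
def K(d):
    h=d['image'].shape[0]; f=h/2/np.tan(np.radians(float(d['fov_y']))/2); return f,float(d['cx']),float(d['cy'])
def ray(d,u,v,z):
    f,cx,cy=K(d); Rm=R.from_rotvec(d['rvec']).as_matrix(); t=np.array(d['tvec']).ravel()
    c=-Rm.T@t; r=Rm.T@np.array([(u-cx)/f,(v-cy)/f,1]); return c+r*(z-c[2])/r[2]
def cloud(d):
    f,cx,cy=K(d); Rm=R.from_rotvec(d['rvec']).as_matrix(); t=np.array(d['tvec']).ravel()
    Z=d['depth']; v,u=np.mgrid[:Z.shape[0],:Z.shape[1]]
    p=np.stack([(u-cx)/f*Z,(v-cy)/f*Z,Z],-1); return (p-t)@Rm
def proj(d,P):
    f,cx,cy=K(d); q=R.from_rotvec(d['rvec']).as_matrix()@np.array(P)+np.array(d['tvec']).ravel(); return f*q[0]/q[2]+cx,f*q[1]/q[2]+cy
def save(d,name,box=None,s=1):
    im=d['image'][:,:,::-1]
    if box: u0,v0,u1,v1=box; im=im[v0:v1,u0:u1]
    cv2.imwrite('pics/'+name,cv2.resize(im,None,fx=s,fy=s,interpolation=cv2.INTER_CUBIC))
E
python3 - <<'E'
from h import *
for n in('top','scene'):
    d=grab(n); save(d,n+'0.png'); Rm=R.from_rotvec(d['rvec']).as_matrix(); print(n,d['fov_y'],-Rm.T@d['tvec'],Rm)
print(ctrl.get_state())
E
```

```text
pics
top 48.90023014666973 [ 0.29235029 -0.0569942   1.39411244] [[ 0.00783892 -0.99989818 -0.01192397]
 [-0.98215796 -0.00545816 -0.18797857]
 [ 0.18789435  0.01318477 -0.98210075]]
scene 44.77858799646624 [ 1.34300844 -0.24741357  1.02566425] [[ 0.25947827  0.96573145 -0.00581377]
 [ 0.73305622 -0.20087377 -0.64982945]
 [-0.62872857  0.1643548  -0.76005782]]
{'time': 0.1, 'joint_positions': array([-1.19090014,  0.32176233, -0.07007228,  1.45153085,  0.02260169,
        1.37082937, -0.05690299]), 'qd': array([-1.96528487e-04, -2.47069515e-03, -1.30094956e-04, -2.87867669e-03,
       -7.40826227e-05,  1.79121359e-03, -3.32051261e-04]), 'joint_torque': array([-1.01654445e-03, -4.92573524e+01, -4.06236621e-01, -3.13400531e+01,
       -6.40669232e-02,  3.94377764e-02,  6.64646245e-05]), 'position': array([0.23237616, 0.60651099, 0.22157318]), 'tool_rot': array([-5.71333180e-01, -3.08898038e+00,  2.71654906e-03]), 'ft_force': array([ 0.32464057, -0.29431041,  0.7986143 ]), 'torque': array([0.02869945, 0.01239829, 0.005502  ]), 'grip_force': 0.0, 'grip_width': 0.9990910184697231}
```

View pics/top0.png

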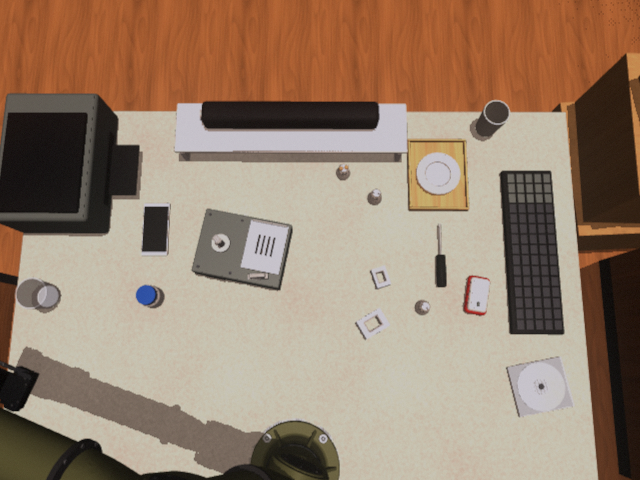

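View pics/scene0.png

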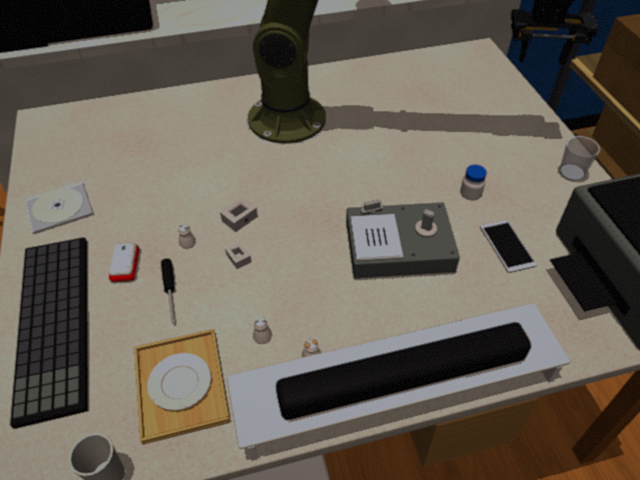

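Top view: drive at about (243,248), spindle (221,243), cover (266,245), turnbutton (258,276). Two collar look-alikes: (381,277) small and (373,323) large. The smaller one, at (381,277), is the one meant. I'll confirm it with a crop and measure.

```bash
python3 - <<'E'
from h import *
d=load('top'); C=cloud(d); z=C[...,2]
im=d['image']; hsv=cv2.cvtColor(im,cv2.COLOR_RGB2HSV)
# drive top: height 55..75mm, box
box=np.zeros(z.shape,bool); box[195:300,180:305]=1
m=box&(z>0.052)&(z<0.13)
P=C[m]; 
mt=box&(z>0.052)&(z<0.068); r=cv2.minAreaRect((C[mt][:,:2]*1000).astype(np.float32)); print('drive top',r,cv2.boxPoints(r).tolist())
ms=box&(z>0.1); print('spindle',ms.sum(),C[ms].mean(0))
mr=box&(z>0.078)&(C[...,1]<r[0][1]/1000); Q=C[mr]; print('rib',mr.sum(),Q.mean(0))
if mr.sum()>5: rr=cv2.minAreaRect((Q[:,:2]*1000).astype(np.float32)); print(rr)
for nm,b in(('small',(362,258,400,296)),('big',(352,305,395,345))):
    k=np.zeros(z.shape,bool); k[b[1]:b[3],b[0]:b[2]]=1
    k&=(z>0.012); q=C[k]; print(nm,k.sum(),np.median(q[:,2]),cv2.minAreaRect((q[:,:2]*1000).astype(np.float32)))
import numpy as np
a=cv2.resize(im[195:300,180:305,::-1],None,fx=5,fy=5,interpolation=cv2.INTER_CUBIC)[:525,:400*2]
b=cv2.resize(im[250:345,350:400,::-1],None,fx=3.4,fy=3.4,interpolation=cv2.INTER_CUBIC)
o=np.zeros((525,800,3),np.uint8); o[:,:625]=a; o[:b.shape[0],630:800]=b[:, :170]; cv2.imwrite('pics/crop1.png',o)
for n in ('drive',): pass
E
```

```text
drive top ((544.7858276367188, 142.462890625), (231.65261840820312, 170.8753662109375), 78.94628143310547) [[438.72589111328125, 45.16631317138672], [606.43115234375, 12.404502868652344], [650.8457641601562, 239.75946044921875], [483.1405029296875, 272.5212707519531]]
spindle 114 [0.44156212 0.0864325  0.66422257]
rib 115 [0.39338195 0.031675   0.6453165 ]
((392.04345703125, 19.651962280273438), (249.43980407714844, 32.1441650390625), 44.89680480957031)
small 242 0.02360130244028507 ((404.2843933105469, -137.502685546875), (61.5960807800293, 268.7923278808594), 41.367496490478516)
big 458 0.032606339295451696 ((325.194580078125, -146.1548614501953), (52.210113525390625, 186.59109497070312), 31.147579193115234)
```

View pics/crop1.png

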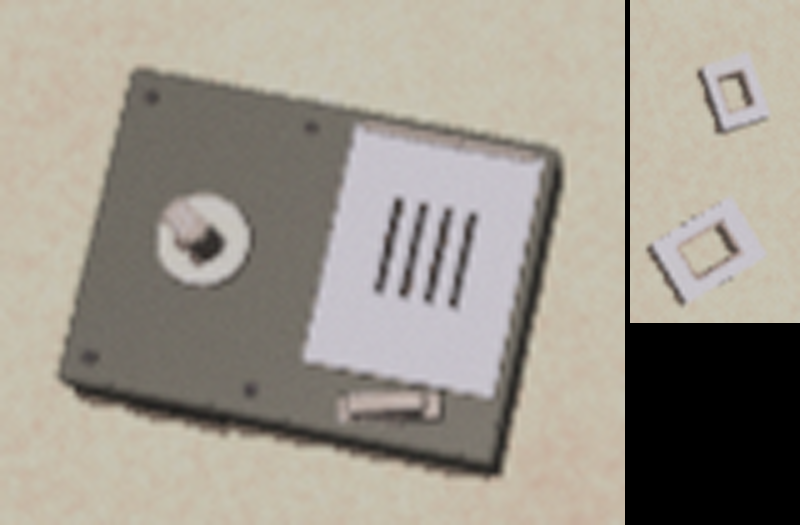

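Crop: the small collar is confirmed at (381,277) with its hole visible. The drive shows the spindle at about (221,243), and the turnbutton along the cover edge at about (258,276). Next I refine with invalid depth filtered out and with both cameras.

```bash
python3 - <<'E'
from h import *
yaw=-0.193
for n in('top','scene'):
    d=load(n); C=cloud(d); C[d['depth']<=0]=np.nan; z=C[...,2]
    def sel(c,rad,z0,z1): return C[(np.hypot(C[...,0]-c[0],C[...,1]-c[1])<rad)&(z>z0)&(z<z1)]
    def mr(q):
        r=cv2.minAreaRect((q[:,:2]*1000).astype(np.float32)); return [np.round(x,1).tolist() for x in r]
    q=sel((.545,.142),.16,.056,.067); print(n,'drive',len(q),np.median(q[:,2]),mr(q))
    q=sel((.56,.20),.06,.108,.13); print('spindle',len(q),q.mean(0),mr(q))
    q=sel((.48,.11),.06,.083,.1); print('rib',len(q),q.mean(0),mr(q))
    q=sel((.49,-.155),.08,.018,.03); print('small',len(q),np.median(q[:,2]),mr(q))
    q=sel((.4,-.14),.06,.026,.04); print('big',len(q),np.median(q[:,2]),mr(q))
    q=sel((.47,-.15),.3,.02,.1); 
    lab=(~np.isnan(z)&(z>.015)).astype(np.uint8)
d=load('top')
for u,v,zz in((382,277,.024),(373,323,.03),(221,243,.068),(258,275,.091),(148,295,.075),(423,307,.05)): print((u,v),ray(d,u,v,zz).round(3))
s=ctrl.get_state(); print(R.from_rotvec(s['tool_rot']).as_matrix().round(3))
E
```

```text
top drive 4861 0.06149311751297648 [[544.5, 142.1], [230.6, 169.9], 79.1]
spindle 56 [0.55449284 0.1953265  0.11568094] [[555.3, 195.8], [21.5, 15.3], 38.9]
rib 61 [0.46859725 0.09765857 0.09020342] [[468.0, 97.6], [9.6, 35.6], 0.4]
small 176 0.023700623246512075 [[476.2, -218.7], [52.4, 38.5], 18.7]
big 105 0.032978672385994334 [[364.3, -178.1], [17.5, 50.4], 33.7]
scene drive 4806 0.06275665365034734 [[545.1, 141.4], [230.6, 174.9], 79.0]
spindle 84 [0.55718045 0.19435073 0.11540464] [[556.1, 195.1], [23.3, 17.4], 40.5]
rib 95 [0.47087511 0.09629865 0.09062208] [[470.2, 96.8], [15.7, 38.0], 3.5]
small 235 0.02528501008714579 [[476.0, -219.3], [56.5, 38.4], 18.6]
big 124 0.03368794026002164 [[364.6, -178.7], [19.6, 54.1], 29.0]
(382, 277) [ 0.473 -0.221  0.024]
(373, 323) [ 0.354 -0.196  0.03 ]
(221, 243) [0.553 0.195 0.068]
(258, 275) [0.467 0.095 0.091]
(148, 295) [0.417 0.372 0.075]
(423, 307) [ 0.394 -0.321  0.05 ]
[[-0.934  0.358 -0.001]
 [ 0.358  0.934 -0.002]
 [-0.    -0.002 -1.   ]]
```

```bash
cat >> h.py <<'E'
def to(x,y,z,yawdeg):
    "shift (mm) and turn (deg) in tool axes from the measured pose to TCP xyz, closing line at yawdeg"
    s=ctrl.get_state(); M=R.from_rotvec(s['tool_rot']).as_matrix(); a=np.radians(yawdeg)
    def tgt(a):
        Y=np.array([np.cos(a),np.sin(a),0]); Z=np.array([0,0,-1.]); return np.stack([np.cross(Y,Z),Y,Z],1)
    t=np.degrees((R.from_matrix(M.T@tgt(a))).as_rotvec())
    print('t',s['time'].round(1) if hasattr(s['time'],'round') else s['time'],'shift',(M.T@(np.array([x,y,z])-s['position'])*1000).round(1),'turn',t.round(2),'w',round(s['grip_width']*87,2),'gf',round(s['grip_force'],1),'F',np.round(s['ft_force'],1),'yaw',np.degrees(np.arctan2(M[1,1],M[0,1])).round(2),'q',s['joint_positions'].round(2))
E
python3 -c "
from h import *
to(.4695,.097,.15,2)"
python3 -m jog '[[[-404,-392,60,0,0,67,40],[-404,-392,60,0,0,67,40],[-404,-392,60,0,0,67,40],[-404,-392,60,0,0,67,40],[-404,-392,60,0,0,67,40],[-404,-392,60,0,0,67,40],[-404,-392,60,0,0,67,40],[-404,-392,60,0,0,67,40],[-404,-392,60,0,0,67,40],[-404,-392,60,0,0,67,40]]]' 20
python3 -c "
from h import *
to(.4695,.097,.15,2)"
```

```text
t 0.1 shift [-403.7 -390.9   72.3] turn [-8.000e-02  6.000e-02  6.704e+01] w 86.92 gf 0.0 F [ 0.3 -0.3  0.8] yaw 69.04 q [-1.19  0.32 -0.07  1.45  0.02  1.37 -0.06]
time: 1.1
position: [0.4422, 0.1541, 0.1693]
tool_rot: [-2.181, -2.261, -0.001]
ft_force: [0.6, 0.3, 0.3]
grip_width: 0.461
grip_force: 0.0
t 1.1 shift [-58.   25.3  19.3] turn [ 0.01 -0.03  0.05] w 40.12 gf 0.0 F [0.6 0.3 0.3] yaw 2.05 q [-0.77 -0.04  0.37  1.97  0.02  1.21 -0.37]
```

```bash

python3 -m jog '[[[-58,25,20,0,0,0,40],[-58,25,20,0,0,0,40],[-58,25,20,0,0,0,40],[-58,25,20,0,0,0,40]]]' >/dev/null
python3 -c "
from h import *
to(.4695,.097,.076,2)
d=grab('top'); save(d,'t2.png',(200,200,320,310),5)
d=grab('scene'); "
```

```text
t 1.5 shift [-2.8  1.  73.4] turn [-0.04 -0.03  0.05] w 39.66 gf 0.0 F [0.1 0.8 0.2] yaw 2.05 q [-0.7  -0.    0.44  1.97  0.    1.17 -0.23]
```

```bash

python3 -m jog '[[[-2.5,1,50,0,0,0,40],[-2.5,1,70,0,0,0,40],[-2.5,1,73,0,0,0,40],[-2.5,1,73,0,0,0,40]]]' 
python3 -m jog '[[[0,0,0,0,0,0,0],[0,0,0,0,0,0,0],[0,0,0,0,0,0,0],[0,0,0,0,0,0,0],[0,0,0,0,0,0,0],[0,0,0,0,0,0,0]]]' 25 
python3 -c "
from h import *
to(.4695,.097,.076,79)"
```

```text
time: 2.0
position: [0.4699, 0.0978, 0.0768]
tool_rot: [-2.179, -2.263, 0.0]
ft_force: [0.1, 0.1, 0.3]
grip_width: 0.456
grip_force: 0.0
time: 2.6
position: [0.4685, 0.0966, 0.0768]
tool_rot: [-2.18, -2.259, 0.004]
ft_force: [-5.2, 0.0, 6.3]
grip_width: 0.115
grip_force: 25.0
t 2.6 shift [0.4 1.1 0.8] turn [ -0.16  -0.15 -76.95] w 10.0 gf 25.0 F [-5.2  0.   6.3] yaw 2.05 q [-0.69  0.09  0.45  2.05 -0.05  1.02 -0.18]
```

```bash

python3 -m jog '[[[0,-2,0,0,0,-5,0],[0,-2,0,0,0,-12,0],[0,-2,0,0,0,-20,0],[0,-2,0,0,0,-28,0],[0,-2,0,0,0,-36,0],[0,-2,0,0,0,-44,0],[0,-2,0,0,0,-52,0],[0,-2,0,0,0,-60,0],[0,-2,0,0,0,-68,0],[0,-2,0,0,0,-75,0]]]' 
python3 -m jog '[[[0,0,0,0,0,-1,0],[0,0,0,0,0,-1,0],[0,0,0,0,0,-1,0]]]'
python3 -c "
from h import *
to(.4695,.097,.076,79); print(ctrl.get_state()['torque'])"
```

```text
time: 3.6
position: [0.4691, 0.0972, 0.0768]
tool_rot: [0.346, 3.12, 0.003]
ft_force: [2.5, 3.6, -1.8]
grip_width: 0.115
grip_force: 25.0
time: 3.9
position: [0.4691, 0.0972, 0.0768]
tool_rot: [0.33, 3.122, 0.002]
ft_force: [3.8, 3.7, -4.0]
grip_width: 0.112
grip_force: 25.0
t 3.9 shift [-0.4 -0.2  0.8] turn [ 0.09  0.13 -1.08] w 9.73 gf 25.0 F [ 3.8  3.7 -4. ] yaw 77.92 q [-0.63  0.08  0.39  2.05 -0.04  1.01  1.14]
[ 0.64256777 -0.95632052 -0.0178276 ]
```

```bash

python3 -m jog '[[[0,0,0,0,0,0,40],[0,0,0,0,0,0,40],[0,0,0,0,0,0,40],[0,0,-40,0,0,0,50],[0,0,-84,0,0,0,50],[0,0,-84,0,0,0,50],[0,0,-84,0,0,0,50]]]' 
python3 -c "
from h import *
to(.5556,.1955,.16,129.5)
d=grab('top');C=cloud(d);C[d['depth']<=0]=np.nan
d2=grab('scene');C2=cloud(d2);C2[d2['depth']<=0]=np.nan
for c in (C,C2):
    q=c[(np.hypot(c[...,0]-.4695,c[...,1]-.097)<.035)&(c[...,2]>.083)&(c[...,2]<.1)];print(len(q),q.mean(0) if len(q) else 0,cv2.minAreaRect((q[:,:2]*1000).astype(np.float32)) if len(q)>4 else 0)
"
```

```text
time: 4.6
position: [0.4685, 0.0964, 0.1615]
tool_rot: [0.328, 3.123, 0.002]
ft_force: [-0.5, 0.1, -0.5]
grip_width: 0.557
grip_force: 0.0
t 4.6 shift [-64.6 115.    1.7] turn [ 3.000e-02  1.100e-01 -5.149e+01] w 48.5 gf 0.0 F [-0.5  0.1 -0.5] yaw 78.01 q [-0.64 -0.02  0.38  1.96  0.01  1.2   1.1 ]
0 0 0
72 [0.47199145 0.09598915 0.09118797] ((468.3185119628906, 96.89800262451172), (9.608134269714355, 43.21193313598633), 78.33721923828125)
```

Turnbutton is at about 1.56 rad, so it is locked. Next the spindle.

```bash

python3 -m jog '[[[-65,115,0,0,0,-51.5,50],[-65,115,0,0,0,-51.5,50],[-65,115,0,0,0,-51.5,50],[-65,115,0,0,0,-51.5,50],[-65,115,0,0,0,-51.5,50],[-65,115,0,0,0,-51.5,50],[-65,115,0,0,0,-51.5,50],[-65,115,0,0,0,-51.5,50],[-65,115,0,0,0,-51.5,50]]]' >/dev/null
python3 -c "
from h import *
to(.5556,.1955,.088,129.5)"
python3 -m jog '[[[0,0,35,0,0,0,50],[0,0,70,0,0,0,50],[0,0,73,0,0,0,50],[0,0,73,0,0,0,50],[0,0,73,0,0,0,50]]]'
python3 -m jog '[[[0,0,0,0,0,0,0],[0,0,0,0,0,0,0],[0,0,0,0,0,0,0],[0,0,0,0,0,0,0],[0,0,0,0,0,0,0],[0,0,0,0,0,0,0],[0,0,0,0,0,0,0]]]' 3
python3 -c "
from h import *
to(.5556,.1955,.088,129.5)"
```

```text
t 5.6 shift [-0.7 -0.1 71.9] turn [ 0.02 -0.07 -0.11] w 50.14 gf 0.0 F [ 0.4 -0.5 -1.4] yaw 129.39 q [-0.63  0.23  0.28  1.7  -0.07  1.22  1.93]
time: 6.1
position: [0.5567, 0.1959, 0.0895]
tool_rot: [-1.061, 2.954, 0.0]
ft_force: [0.6, -0.4, -0.8]
grip_width: 0.573
grip_force: 0.0
time: 6.8
position: [0.555, 0.1963, 0.0877]
tool_rot: [1.064, -2.956, -0.002]
ft_force: [-3.1, 1.1, 3.0]
grip_width: 0.203
grip_force: 3.0
t 6.8 shift [ 0.1 -1.  -0.3] turn [ 0.06 -0.    0.08] w 17.66 gf 3.0 F [-3.1  1.1  3. ] yaw 129.58 q [-0.62  0.3   0.27  1.78 -0.09  1.08  1.95]
```

17.7 mm means d is about 0.1 rad, sign unknown. I'll probe to one side.

```bash

python3 -m jog '[[[0,0,0,0,0,0,26],[0,0,0,0,0,0,26],[0,0,0,0,0,5.5,26],[0,0,0,0,0,5.5,26],[0,0,0,0,0,5.5,0],[0,0,0,0,0,5.5,0],[0,0,0,0,0,5.5,0],[0,0,0,0,0,5.5,0]]]' 3
python3 -c "
from h import *
to(.5556,.1955,.088,129.5)"
```

```text
time: 7.6
position: [0.5549, 0.1962, 0.0875]
tool_rot: [0.921, -3.003, -0.001]
ft_force: [-2.1, 2.3, -0.2]
grip_width: 0.214
grip_force: 3.0
t 7.6 shift [-0.1 -1.  -0.5] turn [ 0.06 -0.01 -5.39] w 18.61 gf 3.0 F [-2.1  2.3 -0.2] yaw 124.11 q [-0.63  0.3   0.29  1.78 -0.1   1.08  1.86]
```

```bash

python3 -m jog '[[[0,0,0,0,0,0,26],[0,0,0,0,0,0,26],[0,0,0,0,0,-5.5,26],[0,0,0,0,0,-10.5,26],[0,0,0,0,0,-10.5,26],[0,0,0,0,0,-10.5,0],[0,0,0,0,0,-10.5,0],[0,0,0,0,0,-10.5,0],[0,0,0,0,0,-10.5,0]]]' 3
python3 -c "
from h import *
to(.5556,.1955,.088,129.5)"
```

```text
time: 8.5
position: [0.5547, 0.1962, 0.0876]
tool_rot: [1.191, -2.906, -0.002]
ft_force: [-4.1, 1.3, 3.2]
grip_width: 0.184
grip_force: 3.0
t 8.5 shift [-0.1 -1.2 -0.4] turn [ 0.07 -0.03  5.06] w 15.97 gf 3.0 F [-4.1  1.3  3.2] yaw 134.56 q [-0.61  0.3   0.26  1.78 -0.09  1.08  2.03]
```

Reading is 16.0 mm, so the flats are found at yaw 134.5°. Now grip hard and turn clockwise by 55.5°.

```bash

python3 -m jog '[[[0,1,0,0,0,0,0],[0,1,0,0,0,0,0],[0,1,0,0,0,0,0],[0,1,0,0,0,7,0],[0,1,0,0,0,14,0],[0,1,0,0,0,21,0],[0,1,0,0,0,28,0],[0,1,0,0,0,35,0],[0,1,0,0,0,42,0],[0,1,0,0,0,49,0]]]' 50
python3 -m jog '[[[0,0,0,0,0,6.5,0],[0,0,0,0,0,6.5,0],[0,0,0,0,0,6.5,0],[0,0,0,0,0,6.5,0]]]' 50
python3 -c "
from h import *
to(.5556,.1955,.088,79)"
```

```text
time: 9.5
position: [0.5548, 0.1961, 0.0876]
tool_rot: [0.13, 3.139, -0.0]
ft_force: [-1.5, 0.3, 1.7]
grip_width: 0.179
grip_force: 49.9
time: 9.9
position: [0.5548, 0.196, 0.0876]
tool_rot: [-0.298, -3.127, 0.0]
ft_force: [-2.4, 0.1, 1.2]
grip_width: 0.178
grip_force: 50.0
t 9.9 shift [-0.9 -0.3 -0.4] turn [-0.   -0.    0.12] w 15.47 gf 50.0 F [-2.4  0.1  1.2] yaw 79.12 q [-0.73  0.31  0.4   1.78 -0.13  1.08  1.1 ]
```

```bash

python3 -m jog '[[[0,0,0,0,0,0,26],[0,0,0,0,0,0,26],[0,0,0,0,0,0,26],[0,0,0,0,0,0,0],[0,0,0,0,0,0,0],[0,0,0,0,0,0,0],[0,0,0,0,0,0,0]]]' 3
python3 -m jog '[[[0,0,0,0,0,0,50],[0,0,0,0,0,0,50],[0,0,0,0,0,0,50],[0,0,-40,0,0,0,50],[0,0,-90,0,0,0,50],[0,0,-90,0,0,0,50],[0,0,-90,0,0,0,50]]]'
python3 -c "
from h import *
to(.476,-.219,.12,18.7)
d=grab('scene');c=cloud(d);c[d['depth']<=0]=np.nan
q=c[(np.hypot(c[...,0]-.555,c[...,1]-.196)<.03)&(c[...,2]>.108)&(c[...,2]<.13)];print(len(q),q.mean(0) ,cv2.minAreaRect((q[:,:2]*1000).astype(np.float32)))
"
```

```text
time: 10.6
position: [0.5549, 0.196, 0.0876]
tool_rot: [0.3, 3.127, -0.0]
ft_force: [-0.8, -0.3, 0.4]
grip_width: 0.187
grip_force: 3.0
time: 11.3
position: [0.5557, 0.1967, 0.1792]
tool_rot: [0.3, 3.125, 0.003]
ft_force: [-0.1, -0.2, 0.1]
grip_width: 0.569
grip_force: 0.0
t 11.3 shift [  -0.6 -423.4   58.1] turn [2.000e-01 6.000e-02 6.035e+01] w 49.48 gf 0.0 F [-0.1 -0.2  0.1] yaw 79.05 q [-0.74  0.22  0.41  1.68 -0.09  1.25  1.07]
75 [0.5573052  0.19420821 0.11625683] ((555.2771606445312, 195.5118408203125), (15.937804222106934, 24.3104190826416), 82.68917846679688)
```

```bash

python3 -m jog '[[[0,-50,0,0,0,5,75],[0,-423,50,0,0,60.3,75],[0,-423,50,0,0,60.3,75],[0,-423,50,0,0,60.3,75],[0,-423,50,0,0,60.3,75],[0,-423,50,0,0,60.3,75],[0,-423,50,0,0,60.3,75],[0,-423,50,0,0,60.3,75],[0,-423,50,0,0,60.3,75],[0,-423,50,0,0,60.3,75]]]' 
python3 -c "
from h import *
to(.476,-.219,.11,18.7)"
```

```text
time: 12.35
position: [0.471, -0.2236, 0.1257]
tool_rot: [-1.839, -2.544, 0.006]
ft_force: [-0.7, -0.4, -0.6]
grip_width: 0.862
grip_force: 0.0
t 12.35 shift [ 2.8  6.3 15.7] turn [-0.24  0.02 -0.42] w 74.98 gf 0.0 F [-0.7 -0.4 -0.6] yaw 18.28 q [-0.35  0.15  0.8   1.91 -0.11  1.13  0.82]
```

```bash

python3 -m jog '[[[3,4,20,0,0,0,75],[3,4,20,0,0,0,75],[3,4,20,0,0,0,75],[3,4,20,0,0,0,75]]]' >/dev/null
python3 -c "
from h import *
to(.476,-.219,.005,18.7)
d=grab('scene'); c=cloud(d);c[d['depth']<=0]=np.nan
q=c[(np.hypot(c[...,0]-.476,c[...,1]+.219)<.05)&(c[...,2]>.018)&(c[...,2]<.03)];print(len(q),cv2.minAreaRect((q[:,:2]*1000).astype(np.float32)))
save(d,'s3.png',(140,120,340,270),4)"
```

```text
t 12.75 shift [ -3.9  -2.8 102.8] turn [ 0.   -0.    0.11] w 74.7 gf 0.0 F [0.3 0.1 0.1] yaw 18.81 q [-0.35  0.17  0.79  1.93 -0.14  1.09  0.83]
291 ((476.02923583984375, -219.77532958984375), (56.7203254699707, 38.93398666381836), 17.087106704711914)
```

View pics/s3.png

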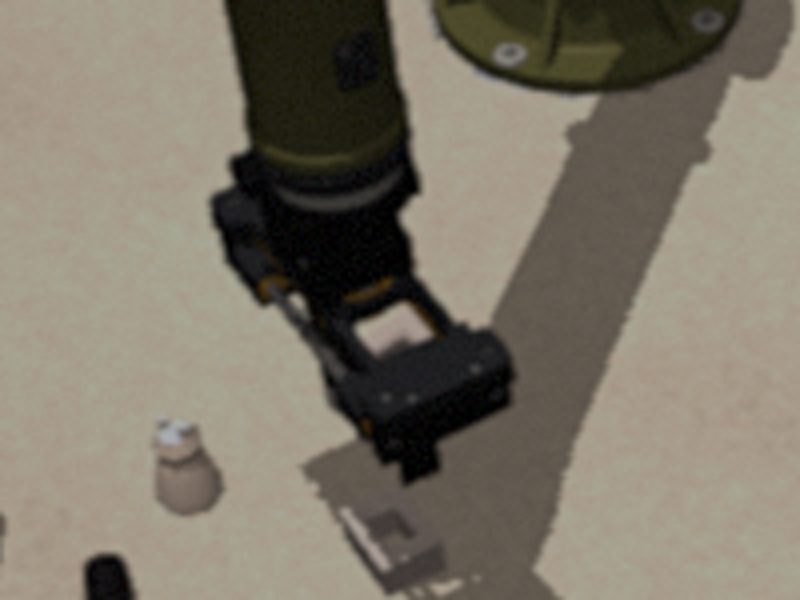

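The gripper is above the small collar and the figurine is well clear. Descend.

```bash

python3 -m jog '[[[-4,-3,40,0,0,0,75],[-4,-3,80,0,0,0,75],[-4,-3,95,0,0,0,75],[-4,-3,101,0,0,0,75],[-4,-3,101,0,0,0,75],[-4,-3,101,0,0,0,75]]]' 
python3 -c "
from h import *
to(.476,-.219,.005,18.7)"
```

```text
time: 13.4
position: [0.477, -0.2202, 0.0081]
tool_rot: [1.828, 2.552, 0.002]
ft_force: [-0.4, 0.3, 0.8]
grip_width: 0.863
grip_force: 0.0
t 13.4 shift [ 1.5 -0.6  3.1] turn [0.14 0.08 0.05] w 75.05 gf 0.0 F [-0.4  0.3  0.8] yaw 18.75 q [-0.27  0.34  0.75  2.   -0.29  0.9   0.95]
```

```bash

python3 -m jog '[[[1.5,-0.6,3,0,0,0,75],[1.5,-0.6,3,0,0,0,75],[1.5,-0.6,3,0,0,0,40],[1.5,-0.6,3,0,0,0,40],[1.5,-0.6,3,0,0,0,40],[1.5,-0.6,3,0,0,0,40],[1.5,-0.6,3,0,0,0,40]]]' 25
python3 -c "
from h import *
to(.476,-.219,.005,18.7)"
```

```text
time: 14.1
position: [0.4747, -0.2185, 0.0036]
tool_rot: [1.83, 2.553, 0.0]
ft_force: [-0.6, 0.8, 1.2]
grip_width: 0.593
grip_force: 25.0
t 14.1 shift [-0.9  1.1 -1.4] turn [ 0.01 -0.    0.04] w 51.55 gf 25.0 F [-0.6  0.8  1.2] yaw 18.74 q [-0.27  0.34  0.74  2.01 -0.29  0.9   0.96]
```

```bash

python3 -m jog '[[[0,0,-15,0,0,0,40],[0,0,-50,0,0,0,40],[0,0,-100,0,0,0,40],[0,0,-155,0,0,0,40],[0,0,-155,0,0,0,40],[0,0,-155,0,0,0,40]]]' 40
python3 -c "
from h import *
to(.5552,.196,.155,-11)"
```

```text
time: 14.7
position: [0.4756, -0.2188, 0.1606]
tool_rot: [1.828, 2.551, 0.004]
ft_force: [0.3, 0.2, -0.9]
grip_width: 0.593
grip_force: 40.0
t 14.7 shift [367.3 208.6   6.1] turn [ 0.25 -0.   29.74] w 51.6 gf 40.0 F [ 0.3  0.2 -0.9] yaw 18.74 q [-0.39  0.1   0.82  1.87 -0.08  1.2   0.79]
```

```bash

python3 -m jog '[[[25,15,0,0,0,4,40],[367,208,5,0,0,29.7,40],[367,208,5,0,0,29.7,40],[367,208,5,0,0,29.7,40],[367,208,5,0,0,29.7,40],[367,208,5,0,0,29.7,40],[367,208,5,0,0,29.7,40],[367,208,5,0,0,29.7,40],[367,208,5,0,0,29.7,40],[367,208,5,0,0,29.7,40]]]' 40
python3 -m jog '[[[0,0,0,0,0,0,40],[0,0,0,0,0,0,40],[0,0,0,0,0,0,40],[0,0,0,0,0,0,40]]]' >/dev/null
python3 -c "
from h import *
to(.5552,.196,.145,-11)
s=ctrl.get_state(); print(s['position'])
for n in ('scene','top'):
    d=grab(n); c=cloud(d);c[d['depth']<=0]=np.nan
    u,v=proj(d,[.555,.196,.14]); u=int(u);v=int(v); print(n,u,v)
    save(d,n+'4.png',(u-50,v-38,u+50,v+38),6)
    q=c[(np.hypot(c[...,0]-.555,c[...,1]-.196)<.05)&(c[...,2]>.158)&(c[...,2]<.172)];print(len(q),cv2.minAreaRect((q[:,:2]*1000).astype(np.float32)) if len(q)>5 else 0)
"
```

```text
time: 15.7
position: [0.5514, 0.2032, 0.1506]
tool_rot: [-2.412, -2.007, 0.004]
ft_force: [-0.3, 0.0, -1.6]
grip_width: 0.592
grip_force: 40.0
t 16.1 shift [2.7 1.  8.5] turn [-0.01  0.02 -0.15] w 51.42 gf 40.0 F [-0.4 -0.  -1.4] yaw -11.15 q [-0.84  0.25  0.53  1.72 -0.13  1.21 -0.47]
[0.55368168 0.19357093 0.15351413]
scene 430 204
98 ((563.0479125976562, 179.6844024658203), (66.77617645263672, 32.07183074951172), 27.707061767578125)
top 215 236
34 ((554.65087890625, 180.8733673095703), (15.65119743347168, 41.7142219543457), 79.34642028808594)
```

View pics/scene4.png

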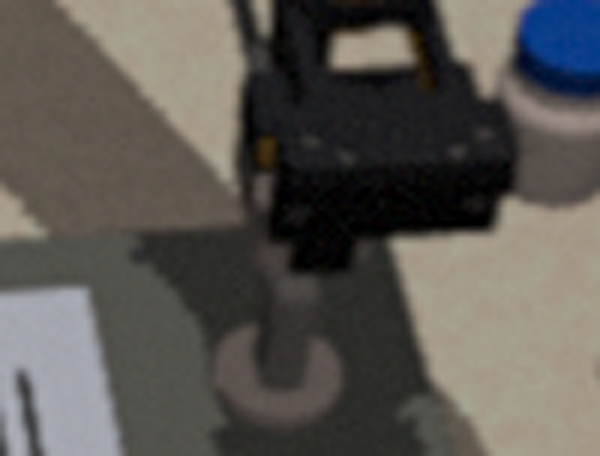

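```bash

python3 -m jog '[[[3.2,1,0,0,0,0,40],[3.2,1,10,0,0,0,40],[3.2,1,25,0,0,0,40],[3.2,1,30,0,0,0,40],[3.2,1,30,0,0,0,40],[3.2,1,30,0,0,0,40]]]' 40
python3 -c "
from h import *
to(.5554,.1969,.0956,-11);s=ctrl.get_state();print(s['position'],s['torque'])"
python3 -m jog '[[[0,0,2,0,0,0,40],[0,0,4,0,0,0,40],[0,0,6,0,0,0,40],[0,0,8,0,0,0,40],[0,0,8,0,0,0,40]]]' 40
python3 -c "
from h import *
to(.5554,.1969,.0956,-11);s=ctrl.get_state();print(s['position'],s['torque'])"
```

```text
time: 16.8
position: [0.5551, 0.1987, 0.1233]
tool_rot: [2.423, 1.999, -0.001]
ft_force: [-0.5, -0.4, -0.8]
grip_width: 0.595
grip_force: 40.0
t 16.8 shift [-1.7  0.6 27.7] turn [-0.02  0.03  0.04] w 51.78 gf 40.0 F [-0.5 -0.4 -0.8] yaw -10.96 q [-0.83  0.28  0.52  1.75 -0.15  1.15 -0.46]
[0.55514719 0.19871221 0.12326459] [-0.07397324 -0.02350994 -0.00488364]
time: 17.3
position: [0.5554, 0.199, 0.1163]
tool_rot: [-2.423, -1.999, -0.001]
ft_force: [-0.7, -0.7, 2.6]
grip_width: 0.597
grip_force: 40.0
t 17.3 shift [-2.   0.3 20.7] turn [ 0.02 -0.04  0.04] w 51.91 gf 40.0 F [-0.7 -0.7  2.6] yaw -10.96 q [-0.83  0.29  0.52  1.75 -0.16  1.14 -0.45]
[0.55544513 0.19895359 0.11630616] [-0.21357098  0.44602272 -0.04508845]
```

```bash

python3 -m jog '[[[-1,0,0,0,0,0,40],[-1.8,0,0,0,0,0,40],[-1.8,0,2,0,0,0,40],[-1.8,0,4,0,0,0,40],[-1.8,0,6,0,0,0,40],[-1.8,0,6,0,0,0,40]]]' 40
python3 -c "
from h import *
to(.5554,.1969,.0956,-11);s=ctrl.get_state();print(s['position'],s['torque'])"
```

```text
time: 17.9
position: [0.5544, 0.1968, 0.1088]
tool_rot: [-2.423, -1.999, 0.002]
ft_force: [0.3, 0.0, -1.9]
grip_width: 0.591
grip_force: 40.0
t 17.9 shift [ 0.3  0.9 13.2] turn [-0.05  0.05  0.03] w 51.38 gf 40.0 F [ 0.3  0.  -1.9] yaw -10.97 q [-0.83  0.3   0.52  1.76 -0.16  1.13 -0.45]
[0.55444053 0.19675111 0.108803  ] [-0.07588126  0.04056312 -0.10562701]
```

The collar has gone past the tip with no force. Continue down to flush.

```bash

python3 -m jog '[[[0,0,3,0,0,0,40],[0,0,6,0,0,0,40],[0,0,9,0,0,0,40],[0,0,12,0,0,0,40],[0,0,13,0,0,0,40],[0,0,13,0,0,0,40],[0,0,13,0,0,0,40]]]' 40
python3 -c "
from h import *
to(.5554,.1969,.0956,-11);s=ctrl.get_state();print(s['position'],s['torque'])
d=grab('scene'); u,v=map(int,proj(d,[.53,.16,.09])); save(d,'fin.png',(u-75,v-55,u+75,v+55),5)"
```

```text
time: 18.6
position: [0.555, 0.1971, 0.0967]
tool_rot: [2.423, 1.999, 0.0]
ft_force: [-0.3, 0.1, -1.6]
grip_width: 0.595
grip_force: 40.0
t 18.6 shift [-0.1  0.5  1.1] turn [ 0.01 -0.01  0.04] w 51.74 gf 40.0 F [-0.3  0.1 -1.6] yaw -10.96 q [-0.82  0.31  0.52  1.77 -0.17  1.1  -0.44]
[0.55495494 0.19710706 0.09666447] [-0.07839551  0.12265924 -0.01234138]
```

View pics/fin.png

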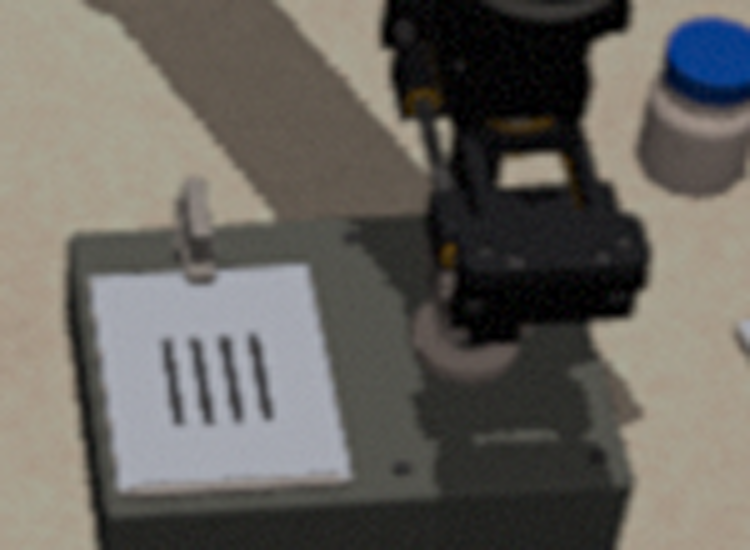

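The turnbutton lies across the cover edge, and the collar sits round the spindle above the boss, held by the fingers. Lower 1 mm, settle and hand in.

```bash

python3 -m jog '[[[0,0.3,1,0,0,0,40],[0,0.3,1,0,0,0,40],[0,0.3,1,0,0,0,40],[0,0.3,1,0,0,0,40],[0,0.3,1,0,0,0,40],[0,0.3,1,0,0,0,40]]]' 40
python3 -c "
from h import *
print(ctrl.close_job())"
```

```text
time: 19.25
position: [0.5552, 0.197, 0.0956]
tool_rot: [2.423, 1.999, 0.0]
ft_force: [0.5, 0.5, -0.3]
grip_width: 0.595
grip_force: 40.0
the job is handed in; nothing more can be done
None
```

I handed the job in at 19.3 s; no verdict was returned. By my readings, the turnbutton is locked at about 1.56 rad, the flats are square to the drive's short ends, and the collar is on the spindle, gripped at 40 N and about flush with its tip.

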